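# Seat a keyed shaft in a sprung pulley hub and hold it home

## Task

Draw the keyed shaft (the one with the key, not the plain one) out of the wooden rack and push it lower end first into the bore of the pulley clamped in the vice, turning it until the key slips into the keyway. Keep pushing against the spring in the bore until the shaft's collar sits fully down on the hub, and finish while still gripping the shaft and holding it home, so that the set screw can be tightened. Leave the other things on the bench where they are.

Things in the scene. Friction and masses are not known exactly. Their poses are not given: they have to be found in the camera images.
- shaft_center (a point): centre (half-way up) of the steel keyed shaft, 112 mm long, 24 mm in diameter, 0.40 kg, upright in one of the rack's two holes (which one varies). z runs up the shaft, +x is the side on which the key stands out. The bare round grip runs from 2 mm to 56 mm above this point: grip it there from above, at any yaw. An open dark keyseat in its upper end is on the key's side
- shaft_shoulder (a point): on the shaft's axis, same axes: centre of the underside of its collar, 6 mm below the shaft's centre, the face that must come down on the hub. The collar is 40 mm across and 8 mm thick. Below it are 50 mm of 24 mm shaft, the last 5 mm tapering to 17 mm at the tip
- shaft_key (a point): on the shaft's axis, same axes, level with the lower end of the key, 28 mm below the shoulder and 22 mm above the tip. The steel key is 8 mm wide, reaches out to 16 mm from the axis on the +x side (4 mm proud of the shaft) and runs up from here for 23 mm
- hub_mouth (a point): centre of the bore's mouth on the hub's flat upper face, 119 mm above the bench; z up. Fixed to the vice (same axes), so it does not show where the keyway is. Aluminium V-belt pulley, 129 mm across, rim top 16 mm below this point, hub 54 mm across, bore 26 mm. It does not move in the vice
- keyway_side (a point): 20 mm from the bore's axis on the mouth's +x side, level with the hub's face, same axes. The pulley was clamped by eye: its keyway, open at the face, 9.6 mm wide, reaching 19 mm from the axis, lies within 0.33 rad to either side of here, to be seen or felt by turning the shaft under a light push. More than about 0.06 rad off, the key stands on the face; in line, it drops in
- spring_seat (a point): on the bore's axis, 38 mm below its mouth: top of a sprung thrust washer, as at rest. The shaft's tip meets it 12 mm before the shaft is home; it takes about 6.5 N to start it and 12.5 N when home (the shaft's weight included), so the shaft rises again if let go
- shaft: the same keyed shaft, origin at the centre of its tip, same axes
- vice: machine vice fixed to the bench, origin on the bench below the pulley's axis; 130 mm wide in x, reaching from 70 mm on its +y side (fixed jaw) to 262 mm on its -y side (screw handle), jaws 75 mm high
- rack: wooden rack fixed to the bench, 90 (x) by 200 (y) mm, 32 mm high, origin at the centre of its underside; two holes at y = -50 and +50 mm, 25.5 mm across and 20 mm deep, in which two shafts stand on their tips (tip 12 mm, shoulder 62 mm, top 124 mm above the bench)
- plain_shaft: a shaft like the keyed one but with no key and no keyseat, upright in the other hole of the rack; leave it there (its origin: centre of its lower end)
- hex_key: L-shaped 6 mm hex key, 90 by 28 mm, lying on the bench
- bearing: steel ball-bearing ring, 52 mm across, 15 mm high, lying flat on the bench
- caliper: caliper, 210 mm long, 60 mm wide over the jaws, 9 mm high, lying on the bench
- mallet: soft-faced mallet, 240 mm long, 32 mm high, lying on the bench
- oil_bottle: white plastic oil bottle, 56 mm across, 140 mm high, standing
- parts_tray: grey tray of spare keys and screws, 90 by 130 mm, 35 mm high (origin: centre of its underside)
- spare_pulley: smaller solid pulley lying flat on the bench, 80 mm across, 34 mm high
There are look-alikes about, which are no part of the job. What is shaped like the shaft but blue or orange is not meant.

How it is judged (in metres and radians):
On the way, in this order (a step that is already met when the one before it is completed fails the run):
1. the keyed shaft is drawn up out of the rack in the gripper (z of shaft_center in the frame of rack above 0.097 m and contact force between the fingers and shaft above 3 N), for 0.2 s.
2. its key has entered the keyway of the pulley hub (z of shaft_center in the frame of hub_mouth below 0.029 m and horizontal distance between shaft_center and hub_mouth below 0.004 m and contact force between the fingers and shaft above 3 N), for 0.05 s.
At the end, for the whole second after the job is handed in: the keyed shaft is fully home in the pulley hub (gap between collar and hub under 2 mm, axis within 3 mm and 0.06 rad), still, gripped between the fingers (contact over 12 N) and held down against the spring (z of shaft_center in the frame of hub_mouth below 0.008 m and horizontal distance between shaft_center and hub_mouth below 0.003 m and angle between shaft_center's own z axis and vertical below 0.06 rad and contact force between the fingers and shaft above 12 N and linear speed of shaft below 0.02 m/s); the arm keeps its last pose, push and grip.
It fails at once if the plain shaft is moved by more than 25 mm (distance of plain_shaft from where it was at the start of the episode above 0.025 m).
It fails at once if another thing lying on the bench is moved by more than 25 mm (distance of any of hex_key, bearing, caliper, mallet, oil_bottle, parts_tray, spare_pulley from where it was at the start of the episode above 0.025 m).
It also fails if it takes over 51 s, if anything falls off the work surface, if the arm or the gripper's body presses on something with over 40 N, if the wrist force passes 120 N, or if a joint passes its speed limit or range.

## Robot

A 6-joint arm with a two-finger parallel gripper is mounted at the origin on the work surface. World frame = base frame: x ahead of the robot, y to its left, z up, the work surface at z = 0. Lengths are in mm, angles in rad, forces in N, time in s.
With the tool pointing down it reaches from about 375 to 825 mm from the base axis. Payload 5.5 kg.
Tool frame: the origin (TCP) lies at the very end of the fingers, on their centre line; the grasp point (between the pads) lies 19 mm behind it (ctrl.grasp_offset is the distance from the TCP to the grasp point, in mm); z points along the fingers, y is the line along which they close (so a half turn about z gives the same grasp; the last joint's range is limited). The gripper opens to 85 mm and grips with 20 to 120 N. Pads are 22 mm wide; open, the fingers measure 114 mm over their backs; the gripper's body (76 mm by 85 mm) begins 54 mm behind the grasp point. The pads swing forward as they close: fully open they stand 13 mm farther back than shut.
Start: joints at [1.172, 0.314, -0.047, 1.21, 0, 1.571], TCP at [232.984, 552.913, 231.299] pointing down, gripper open.
Joint ranges: [-2.67, 2.67], [-0.69, 1.73], [-1.03, 1.25], [-2.08, 2.16], [-1.42, 1.45], [-3.14, 3.14]. Speed limits (rad/s): [2.39, 2.39, 3.01, 3.14, 3.14, 3.14].

## Interface

Orientations are given as [roll, pitch, yaw] about the fixed x, y, z axes, in that order (R = Rz(yaw) Ry(pitch) Rx(roll)).
In Python, from cell import ctrl gives the robot as it stands. The module is installed in compiled form; this text tells all that it offers.
- The arm moves only by the tool apply_moves, never from a script. Its argument "commands" is a list of rows, each an object of numbers: "grip": the opening, from -1 (shut) to 1 (fully open); "x", "y", "z": the shift along the world's x, y, z scaled (see below); "spin": the turn about the world's z scaled (see below). In form: [{"grip": .., "x": .., "y": .., "z": .., "spin": ..}, ...]. A call has 1 to 12 rows; each row is the pose to reach, as a shift and turn from the pose commanded when the call began, turning the shorter way round; what a row does not reach only later rows make up. The controller multiplies each number of a shift by 20 cm and each number of a turn by pi rad. A row lasts 1/8 s, in which the tool goes at most 62.5 mm and 10.7 degrees, less where a joint would pass 70% of its speed; a pose out of reach is approached as far as the arm can. A call with a number of a shift or a turn outside -1 to 1 is refused whole. A call with a gripper value outside its range is refused whole. The fingers move at their own pace and stop on an object; the grip force is fixed at half the most. Time passes only in rows, so rows that repeat a pose let the fingers close. It gives the time, the measured TCP pose, the force, the opening and the grip force at its end, in the units of the state.
- ctrl.observe(): the state, without advancing time (a new reading comes with each control period).
- ctrl.read_camera(name): name is "scene" or "side" or "wrist"; returns the picture (384x512x3 uint8, red, green, blue); there is no depth.
- ctrl.camera_params(name): a dict with "intrinsics" (3x3 intrinsics, pixels), "dist" ([k1, k2, p1, p2, k3] as OpenCV has them; the pictures are not rectified), "extrinsics" (4x4, takes a point from world to camera coordinates). Camera axes: x right, y down, z forward; pixel columns grow to the right and rows downward; lengths in mm; the calibration is good to about 2 mm. A picture is of the moment at which its call begins: read the wrist's pose just before it. camera_params takes no time and is no camera call; for the wrist camera it gives the pose at the moment of the call.
- ctrl.close_job(): hands the job in; it is judged then, once.
Trained networks look in the newest picture that a camera, given by its name, has taken for a name from the list of things; names that differ only in an ending like _2 or _b are one class to them, and where a whole thing is asked for, a point or a joint stands for the part that bears it (a point fixed in the world has none). Each returns a list of dicts, best first, with "p" (0 to 1); they miss things now and then, are a little off and sometimes report something else, mostly with a low value. They report only what shows in the picture. A call takes as long as a camera call. They do not tell look-alikes from the thing itself.
- ctrl.find_in(name, camera): "rect" ([left, top, right, bottom] in pixels, round what is visible of it).
- ctrl.tip_of(name, camera): "centre" ([row, column] in pixels: a listed point, or the origin of a listed thing).
The state is a dict: "t": time; "q": joint angles; "joint_velocities": joint speeds; "joint_torque": joint torques, N m; "tcp_pos": TCP position; "tool_rot": TCP orientation; "force": force on the tool from outside, world axes, zero at the start; "wrist_torque": the same for the moment, N m; "opening": finger opening in mm; "gripper_force": force on a finger pad.
Only numpy, scipy, OpenCV 4.12 (cv2) and the standard library are available. Lean on these libraries where they do the work, as an engineer would, in place of code of your own. Each camera call takes 0.05 s, during which the arm holds its last target. There are 200 camera calls.

## Working session

There is one attempt and no reset: what is moved stays moved. The work goes in short steps, Python scripts to look and compute and a tool call to move; the robot and the scene stay as the last step left them, time stands still between calls to the robot, and variables do not carry over. Pictures are saved under pics/ and viewed, at most 10 in all, crops included, and the job is handed in when it is done.

Besides the shell and the picture viewer there is one more tool, called after "Call:" as name([rows], argument=value, ...), one row to a line, values as JSON. apply_moves: Moves the arm, as the interface text tells. Shifts and turns lie within -1 to 1; 1 stands for 20 cm of shift or pi rad of turn. Its arguments: {"type":"object","properties":{"commands":{"type":"array","items":{"type":"object","properties":{"grip":{"type":"number"},"x":{"type":"number"},"y":{"type":"number"},"z":{"type":"number"},"spin":{"type":"number"}}}}},"required":["commands"]}

```bash
mkdir -p pics; cat > h.py <<'E'
import numpy as np, cv2
from cell import ctrl
def snap(c):
    im=ctrl.read_camera(c); return im,ctrl.camera_params(c)
def ray(P,u,v):
    K=np.array(P["intrinsics"],float);d=np.array(P["dist"],float);T=np.array(P["extrinsics"],float)
    n=cv2.undistortPoints(np.array([[[u,v]]],float),K,d)[0,0]
    R=T[:3,:3];return -R.T@T[:3,3],R.T@np.array([n[0],n[1],1])
def onz(P,u,v,z):
    o,d=ray(P,u,v);return o+d*(z-o[2])/d[2]
def proj(P,p):
    T=np.array(P["extrinsics"],float)
    q,_=cv2.projectPoints(np.array([p],float),cv2.Rodrigues(T[:3,:3])[0],T[:3,3],np.array(P["intrinsics"],float),np.array(P["dist"],float));return q[0,0]
def save(n,im): cv2.imwrite("pics/"+n,im[:,:,::-1])
E
python3 - <<'E'
from h import *
a=[]
for c in("scene","side"):
    im,P=snap(c);a.append(im)
    for n,z in(("shaft_center",68),("hub_mouth",119),("rack",0),("vice",0),("plain_shaft",12)):
        for r in ctrl.tip_of(n,c)[:3]:
            v,u=r["centre"];print(c,n,round(r["p"],2),round(u),round(v),onz(P,u,v,z).round(0))
save("a.png",cv2.resize(np.vstack(a),None,fx=.78,fy=.78) if 0 else a[0]);save("b.png",a[1])
print(ctrl.observe())
E
```

```text
scene shaft_center 0.87 289 189 [610.  70.  68.]
scene shaft_center 0.85 238 154 [442.  75.  68.]
scene shaft_center 0.65 299 150 [559. 187.  68.]
scene hub_mouth 0.77 208 248 [ 587. -190.  119.]
scene rack 0.89 310 158 [570. 232.   0.]
scene vice 0.86 212 272 [ 585. -192.    0.]
scene plain_shaft 0.76 326 145 [582. 288.  12.]
side shaft_center 0.97 234 220 [604.  75.  68.]
side shaft_center 0.95 250 266 [543. 188.  68.]
side shaft_center 0.92 270 227 [520.  77.  68.]
side hub_mouth 0.62 265 128 [ 584. -195.  119.]
side rack 0.73 233 299 [572. 235.   0.]
side rack 0.44 260 163 [ 594. -185.    0.]
side vice 0.58 263 161 [ 586. -196.    0.]
side plain_shaft 0.69 319 338 [377. 297.  12.]
side plain_shaft 0.67 221 318 [585. 291.  12.]
{'t': 0.6, 'q': array([ 1.17201956e+00,  3.13451951e-01, -4.71100238e-02,  1.21017914e+00,
        1.86112275e-05,  1.57080468e+00]), 'joint_velocities': array([ 3.29985729e-04, -9.52941882e-04,  1.25978848e-03,  1.94265135e-03,
        5.60637246e-04,  5.65710745e-05]), 'joint_torque': array([ 7.20222288e-04, -5.39139998e+01,  3.39893568e+01,  1.71093645e-03,
       -9.11408847e-05,  9.00624428e-06]), 'tcp_pos': array([232.97006408, 552.92654688, 231.32392069]), 'tool_rot': array([ 3.14153744e+00, -1.86116885e-05,  2.74280753e+00]), 'force': array([ 0.90683968,  0.23961558, -0.20232267]), 'wrist_torque': array([ 0.0001039 ,  0.00070672, -0.03818738]), 'gripper_force': 0.0, 'opening': 85.48893203079714}
```

View pics/a.png

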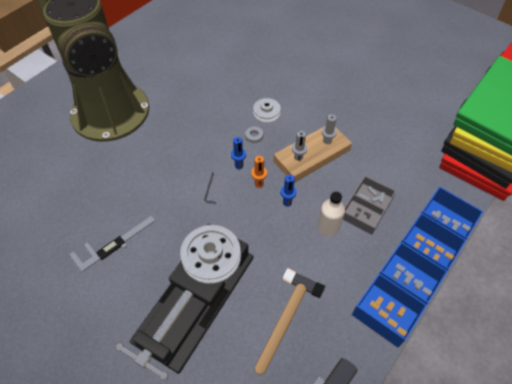

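View pics/b.png

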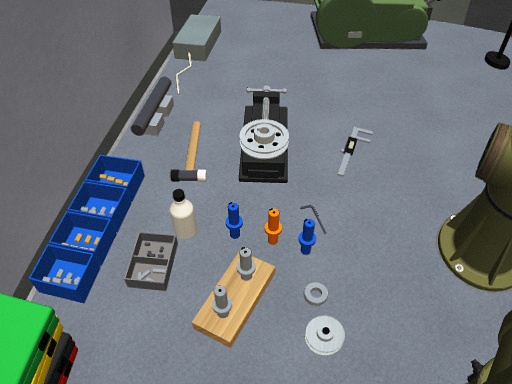

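```bash
python3 - <<'E'
from h import *
def tri(a,b):
    (o,d),(p,e)=a,b
    d=d/np.linalg.norm(d);e=e/np.linalg.norm(e)
    s=np.linalg.lstsq(np.c_[d,-e],p-o,rcond=None)[0];A,B=o+d*s[0],p+e*s[1]
    return ((A+B)/2).round(1),np.linalg.norm(A-B).round(1)
s,P=snap("scene");S,Q=snap("side")
g={}
for c in("scene","side"):
    for n in("shaft_center","hub_mouth","keyway_side","plain_shaft","shaft_shoulder","rack","vice"):
        g[c,n]=[(round(r["p"],2),r["centre"][1],r["centre"][0]) for r in ctrl.tip_of(n,c)]
for n in("shaft_center","hub_mouth","keyway_side","plain_shaft","shaft_shoulder","rack","vice"):
    for a in g["scene",n]:
        for b in g["side",n]:
            x,e=tri(ray(P,*a[1:]),ray(Q,*b[1:]))
            if e<8 and -10<x[2]<130: print(n,a[0],b[0],np.round(a[1:]),np.round(b[1:]),x,e)
f=lambda im,u,v:cv2.resize(im[v-40:v+40,u-40:u+40],(400,400),interpolation=cv2.INTER_CUBIC)
save("c.png",np.hstack([f(s,315,145),f(S,233,280)]))
E
```

```text
shaft_center 0.65 0.97 [300. 146.] [247. 268.] [550.9 195.2  70.7] 5.7
shaft_center 0.65 0.49 [300. 146.] [247. 271.] [549.4 199.9  64.8] 3.6
shaft_center 0.58 0.6 [241. 155.] [306. 237.] [440.2  84.5  57.7] 7.4
shaft_center 0.53 0.98 [287. 189.] [234. 223.] [604.   73.8  55.9] 1.4
keyway_side 0.66 0.73 [215. 254.] [258. 129.] [ 602.6 -191.2  117.4] 6.3
keyway_side 0.66 0.31 [215. 254.] [262. 142.] [ 589.9 -179.6   82.3] 4.2
plain_shaft 0.77 0.58 [326. 144.] [223. 319.] [580.6 291.   11.3] 0.0
shaft_shoulder 0.82 0.86 [290. 191.] [232. 222.] [610.4  73.   55.4] 2.8
shaft_shoulder 0.71 0.74 [297. 146.] [247. 270.] [547.  196.6  64.2] 3.1
shaft_shoulder 0.66 0.84 [256. 172.] [273. 229.] [512.1  70.1  53.2] 6.2
vice 0.56 0.8 [212. 270.] [265. 162.] [ 5.823e+02 -1.893e+02  2.000e-01] 2.5
```

View pics/c.png

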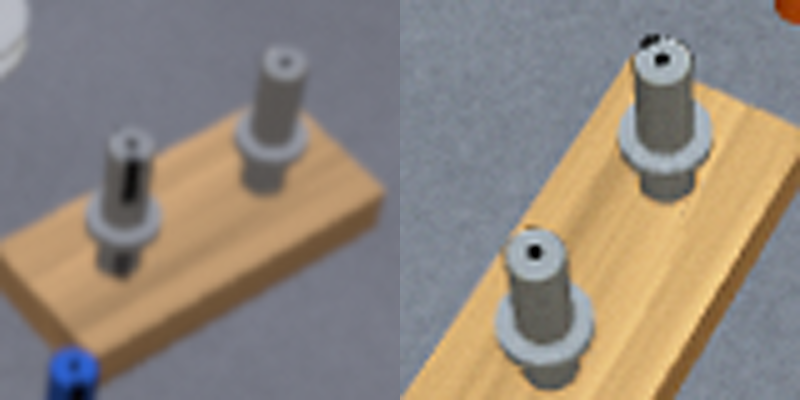

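```bash
python3 - <<'E'
from h import *
P=ctrl.camera_params("scene");Q=ctrl.camera_params("side")
print(onz(P,301.4,134,124),onz(Q,245.4,251.6,124))
print(ray(P,0,0)[0],ray(Q,0,0)[0])
W=ctrl.camera_params("wrist");print(W["extrinsics"],W["intrinsics"])
c=np.array([552,192,0])
for a in np.arange(-3.2,0.2,.2):
    k=lambda z,r:proj(P,c+[r*np.cos(a),r*np.sin(a),z])
    print(round(a,1),(k(115,12)-[275,105])*5,(k(35,16)-[275,105])*5) if 1 else 0
# vice axis: scene handle centre, side handle centre, jaw edge
print(onz(P,145,360,40),onz(Q,266,90,40))
print(onz(Q,240,180,0),onz(Q,287,180,0))
E
```

```text
[555.9527252  191.35762564 124.        ] [551.55553068 189.9948851  124.        ]
[ 943.83671013 -470.08154206  984.28940664] [427.66131167 685.79842214 885.11768395]
[[ 3.88084661e-01  9.21623681e-01  2.92697229e-04 -5.99564721e+02]
 [ 8.85512377e-01 -3.72966617e-01  2.77062689e-01 -3.54114814e+01]
 [ 2.55456702e-01 -1.07264593e-01 -9.60851800e-01  3.77587094e+02]
 [ 0.00000000e+00  0.00000000e+00  0.00000000e+00  1.00000000e+00]] [[313.53348979   0.         256.4932892 ]
 [  0.         313.53348979 190.10912369]
 [  0.           0.           1.        ]]
-3.2 [106.53351867 140.37085627] [ 90.21600748 236.14076923]
-3.0 [103.92164218 143.23855236] [ 86.90206692 239.87544616]
-2.8 [102.14098439 146.4770462 ] [ 84.63164496 244.09399943]
-2.6 [101.26485984 149.95910616] [ 83.49888997 248.63132198]
-2.4 [101.33126371 153.54701206] [ 83.55377936 253.30833016]
-2.2 [102.34087736 157.09786742] [ 84.79937536 257.93880856]
-2.0 [104.25651555 160.46926782] [ 87.19087399 262.33678323]
-1.8 [107.0041203  163.52510601] [ 90.63661582 266.32414179]
-1.6 [110.47534061 166.14126397] [ 95.00114384 269.73816776]
-1.4 [114.53165663 168.210924  ] [100.11028582 272.43862225]
-1.2 [119.00991762 169.64922927] [105.75811436 274.31399606]
-1.0 [123.72907231 170.39704329] [111.71550851 275.28657553]
-0.8 [128.49778812 170.42359661] [117.73992068 275.3160178 ]
-0.6 [133.12259069 169.72786772] [123.5858572  274.40121346]
-0.4 [137.41611592 168.33861767] [129.01552137 272.58032001]
-0.2 [141.20505748 166.31307782] [133.80905391 269.9289665 ]
0.0 [144.33741536 163.73437096] [137.77383815 266.55674715]
[ 623.48667126 -434.27369542   40.        ] [ 629.67092187 -469.73706012   40.        ]
[ 6.34130284e+02 -1.11950909e+02 -1.13686838e-13] [ 510.73124111 -136.1243008     0.        ]
```

Grey candidates: (300,146) and (329,125) in the scene view. The one at (300,146) shows the dark keyseat and key, so it is the keyed shaft. The crop confirms this. Its key yaw is about -0.65 and the vice yaw about 0.17.

Call:
apply_moves([
  {"x": 1,"y": -1,"spin": -0.48,"grip": 1},
  {"x": 1,"y": -1,"spin": -0.48,"grip": 1},
  {"x": 1,"y": -1,"spin": -0.48,"grip": 1},
  {"x": 1,"y": -1,"spin": -0.48,"grip": 1},
  {"x": 1,"y": -1,"spin": -0.48,"grip": 1},
  {"x": 1,"y": -1,"spin": -0.48,"grip": 1},
  {"x": 1,"y": -1,"spin": -0.48,"grip": 1},
  {"x": 1,"y": -1,"spin": -0.48,"grip": 1},
  {"x": 1,"y": -1,"spin": -0.48,"grip": 1},
])

```text
invalid input at $.commands[0]: expected keys grip, x, y, z, spin
```

Call:
apply_moves([
  {"x": 0.6,"y": -0.81,"z": -0.1,"grip": 1},
  {"x": 0.6,"y": -0.81,"z": -0.1,"grip": 1},
  {"x": 0.6,"y": -0.81,"z": -0.1,"grip": 1},
  {"x": 0.6,"y": -0.81,"z": -0.1,"grip": 1},
  {"x": 0.6,"y": -0.81,"z": -0.1,"grip": 1},
])

```text
invalid input at $.commands[0]: expected keys grip, x, y, z, spin
```

```bash
python3 - <<'E'
from h import *
o=ctrl.observe();print(o["t"],o["tcp_pos"],o["tool_rot"],o["q"])
im,P=snap("wrist")
for n,z in(("shaft_center",68),("shaft_shoulder",62),("shaft_key",34)):
    for r in ctrl.tip_of(n,"wrist")[:3]:
        v,u=r["centre"];print(n,round(r["p"],2),round(u),round(v),onz(P,u,v,z).round(1))
print("exp top",proj(P,[553,191,124]))
save("w1.png",im)
E
```

```text
1.4 [233.00074114 552.88187401 231.3092786 ] [-3.14157207e+00  1.19267348e-05  2.74275494e+00] [ 1.17196037e+00  3.13468485e-01 -4.71207744e-02  1.21022766e+00
 -1.19266985e-05  1.57079809e+00]
exp top [ 87.38633837 528.01606922]
```

View pics/w1.png

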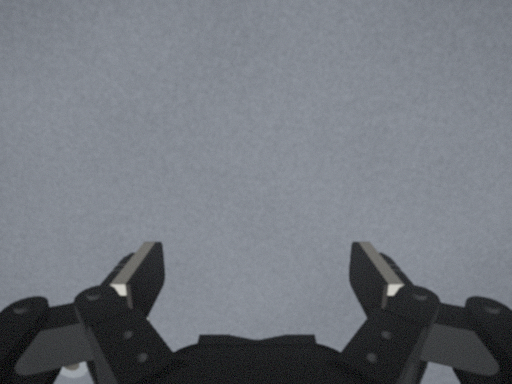

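The moves were refused because every row needs all five keys, so the picture shows only bare bench and the fingers. I'll resend them in full.

Call:
apply_moves([
  {"x": 1,"y": -1,"z": 0,"spin": -0.48,"grip": 1},
  {"x": 1,"y": -1,"z": 0,"spin": -0.48,"grip": 1},
  {"x": 1,"y": -1,"z": 0,"spin": -0.48,"grip": 1},
  {"x": 1,"y": -1,"z": 0,"spin": -0.48,"grip": 1},
  {"x": 1,"y": -1,"z": 0,"spin": -0.48,"grip": 1},
  {"x": 1,"y": -1,"z": 0,"spin": -0.48,"grip": 1},
  {"x": 1,"y": -1,"z": 0,"spin": -0.48,"grip": 1},
  {"x": 1,"y": -1,"z": 0,"spin": -0.48,"grip": 1},
  {"x": 1,"y": -1,"z": 0,"spin": -0.48,"grip": 1},
])

```text
t: 2.72
tcp_pos: [433.0, 352.8, 231.3]
tool_rot: [3.142, 0.0, 1.236]
force: [0.5, 0.7, 0.1]
opening: 85.1
gripper_force: 0.0
```

Call:
apply_moves([
  {"x": 0.6,"y": -0.81,"z": -0.1,"spin": 0,"grip": 1},
  {"x": 0.6,"y": -0.81,"z": -0.1,"spin": 0,"grip": 1},
  {"x": 0.6,"y": -0.81,"z": -0.1,"spin": 0,"grip": 1},
  {"x": 0.6,"y": -0.81,"z": -0.1,"spin": 0,"grip": 1},
  {"x": 0.6,"y": -0.81,"z": -0.1,"spin": 0,"grip": 1},
])

```text
t: 3.35
tcp_pos: [553.1, 190.3, 211.0]
tool_rot: [-3.141, 0.0, 1.235]
force: [-0.5, 0.1, -0.2]
opening: 85.6
gripper_force: 0.0
```

```bash
python3 - <<'E'
from h import *
o=ctrl.observe();print(o["t"],o["tcp_pos"],o["tool_rot"],o["q"])
im,P=snap("wrist")
for n,z in(("shaft_center",68),("shaft_shoulder",62),("shaft_key",34)):
    for r in ctrl.tip_of(n,"wrist")[:3]:
        v,u=r["centre"];print(n,round(r["p"],2),round(u),round(v),onz(P,u,v,z).round(1))
print("exp top",proj(P,[553,191,124]))
save("w2.png",im)
E
```

```text
3.35 [553.13022755 190.33738529 211.02588001] [-3.14083466e+00  1.61288840e-05  1.23492744e+00] [ 3.31159482e-01  2.94146046e-01 -1.19791468e-01  1.15746432e+00
  4.56266769e-04  2.23782457e+00]
shaft_center 0.91 261 288 [517.7  78.8  68. ]
shaft_center 0.8 342 263 [604.5  78.9  68. ]
shaft_center 0.69 261 177 [556.1 191.   68. ]
shaft_shoulder 0.84 341 260 [605.3  78.4  62. ]
shaft_shoulder 0.75 191 298 [441.9  87.9  62. ]
shaft_shoulder 0.69 259 288 [514.9  75.2  62. ]
shaft_key 0.97 334 248 [604.7  79.2  34. ]
shaft_key 0.86 264 271 [520.8  76.7  34. ]
shaft_key 0.79 196 281 [443.1  90.   34. ]
exp top [257.71280891 195.29624313]
```

View pics/w2.png

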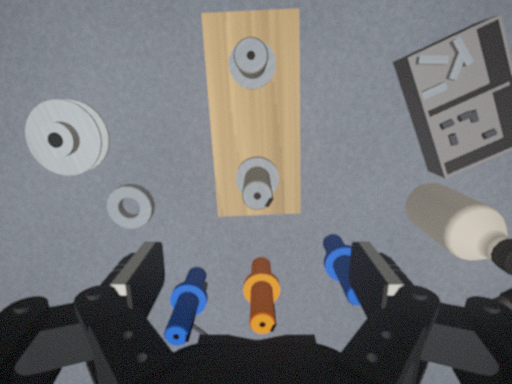

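The top of the keyed shaft is at (257,196), within 1 px of the expected point, with its keyseat at lower right (267,201). The plain shaft is at (251,55). I'll descend and grip.

Call:
apply_moves([
  {"x": 0,"y": 0,"z": -0.3,"spin": 0,"grip": 1},
  {"x": 0,"y": 0,"z": -0.5,"spin": 0,"grip": 1},
  {"x": 0,"y": 0,"z": -0.635,"spin": 0,"grip": 1},
  {"x": 0,"y": 0,"z": -0.635,"spin": 0,"grip": 1},
  {"x": 0,"y": 0,"z": -0.635,"spin": 0,"grip": -1},
  {"x": 0,"y": 0,"z": -0.635,"spin": 0,"grip": -1},
  {"x": 0,"y": 0,"z": -0.635,"spin": 0,"grip": -1},
  {"x": 0,"y": 0,"z": -0.635,"spin": 0,"grip": -1},
  {"x": 0,"y": 0,"z": -0.635,"spin": 0,"grip": -1},
  {"x": 0,"y": 0,"z": -0.635,"spin": 0,"grip": -1},
  {"x": 0,"y": 0,"z": -0.635,"spin": 0,"grip": -1},
  {"x": 0,"y": 0,"z": -0.635,"spin": 0,"grip": -1},
])

```text
t: 5.05
tcp_pos: [553.7, 191.1, 85.4]
tool_rot: [3.14, -0.001, 1.235]
force: [-0.3, -0.1, 6.8]
opening: 22.8
gripper_force: 58.5
```

```bash
python3 - <<'E'
from h import *
o=ctrl.observe();print(o["force"],o["gripper_force"],o["opening"],o["tcp_pos"])
E
```

```text
[-0.3093089  -0.11253926  6.83614783] 58.45390856266022 22.84281337988847 [553.72661435 191.14508381  85.43165815]
```

Call:
apply_moves([
  {"x": 0,"y": 0,"z": 0.1,"spin": 0,"grip": -1},
  {"x": 0,"y": 0,"z": 0.25,"spin": 0,"grip": -1},
  {"x": 0,"y": 0,"z": 0.5,"spin": 0,"grip": -1},
  {"x": 0,"y": 0,"z": 0.775,"spin": 0,"grip": -1},
  {"x": 0,"y": 0,"z": 0.775,"spin": 0,"grip": -1},
  {"x": 0,"y": 0,"z": 0.775,"spin": 0,"grip": -1},
])

```text
t: 5.8
tcp_pos: [552.3, 190.6, 238.1]
tool_rot: [-3.14, 0.001, 1.235]
force: [-0.4, -0.4, -3.6]
opening: 22.5
gripper_force: 60.1
```

Call:
apply_moves([
  {"x": 0.08,"y": -0.25,"z": 0,"spin": 0.05,"grip": -1},
  {"x": 0.08,"y": -0.5,"z": 0,"spin": 0.1,"grip": -1},
  {"x": 0.08,"y": -0.75,"z": 0,"spin": 0.15,"grip": -1},
  {"x": 0.08,"y": -1,"z": 0,"spin": 0.2,"grip": -1},
  {"x": 0.08,"y": -1,"z": 0,"spin": 0.26,"grip": -1},
  {"x": 0.08,"y": -1,"z": 0,"spin": 0.26,"grip": -1},
])

```text
t: 6.55
tcp_pos: [567.5, -9.7, 236.9]
tool_rot: [-3.138, -0.002, 2.048]
force: [0.0, 0.4, -3.6]
opening: 22.5
gripper_force: 60.1
```

```bash
python3 - <<'E'
from h import *
o=ctrl.observe();print(o["t"],o["tcp_pos"],o["tool_rot"],o["force"],o["gripper_force"])
im,P=snap("wrist")
for n,z in(("hub_mouth",119),("keyway_side",119),("vice",0)):
    for r in ctrl.tip_of(n,"wrist")[:3]:
        v,u=r["centre"];print(n,round(r["p"],2),round(u),round(v),onz(P,u,v,z).round(1))
print("exp hub",proj(P,[586,-192,119]))
save("w3.png",im)
E
```

```text
6.55 [567.45284196  -9.71133273 236.8687091 ] [-3.13787273e+00 -2.20758513e-03  2.04838924e+00] [ 3.01240159e-03  4.02676695e-01 -3.60748390e+00] 60.060997009277344
exp hub [190.5274582  348.01997193]
```

View pics/w3.png

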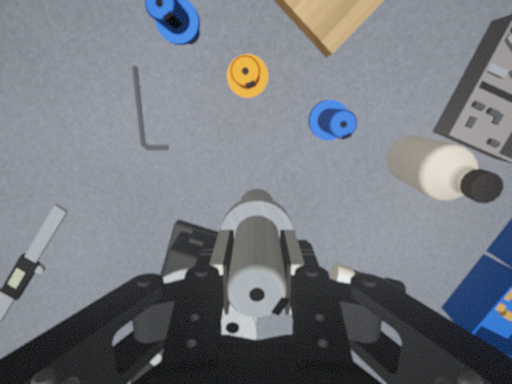

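The held shaft covers the view: its top is at (257,295), its keyseat at (281,305), and the pulley is hidden behind the gripper. I'll fly past the hub so the wrist camera can see it.

Call:
apply_moves([
  {"x": 0.1,"y": -0.3,"z": 0,"spin": 0,"grip": -1},
  {"x": 0.2,"y": -0.6,"z": 0,"spin": 0,"grip": -1},
  {"x": 0.26,"y": -0.8,"z": 0,"spin": 0,"grip": -1},
  {"x": 0.32,"y": -1,"z": 0,"spin": 0,"grip": -1},
])

```text
t: 7.25
tcp_pos: [633.5, -209.9, 238.8]
tool_rot: [-3.141, -0.0, 2.051]
force: [-0.1, 0.0, -3.8]
opening: 22.2
gripper_force: 60.0
```

Call:
apply_moves([
  {"x": 0,"y": -0.25,"z": 0,"spin": 0,"grip": -1},
  {"x": 0,"y": -0.4,"z": 0,"spin": 0,"grip": -1},
  {"x": 0,"y": -0.4,"z": 0,"spin": 0,"grip": -1},
  {"x": 0,"y": -0.4,"z": 0,"spin": 0,"grip": -1},
])

```text
t: 7.75
tcp_pos: [633.1, -288.1, 238.8]
tool_rot: [-3.141, -0.001, 2.052]
force: [-0.5, 0.8, -3.6]
opening: 22.8
gripper_force: 60.0
```

```bash
python3 - <<'E'
from h import *
o=ctrl.observe();print(o["t"],o["tcp_pos"],o["tool_rot"],o["force"],o["gripper_force"])
im,P=snap("wrist")
for n,z in(("hub_mouth",119),("keyway_side",119)):
    for r in ctrl.tip_of(n,"wrist")[:3]:
        v,u=r["centre"];print(n,round(r["p"],2),round(u),round(v),onz(P,u,v,z).round(1))
e=proj(P,[586,-192,119]);print("exp hub",e)
u,v=np.clip(e.round().astype(int),75,[436,308])
np.save("w4.npy",im);import pickle;pickle.dump(P,open("P4","wb"))
save("w4.png",np.hstack([cv2.resize(im[v-75:v+75,u-75:u+75],(600,600),interpolation=cv2.INTER_CUBIC),cv2.resize(im[:,:],(200,150)).repeat(4,0)[:600]]));print(u-75,v-75)
E
```

```text
7.75 [ 633.06494514 -288.08834899  238.81991419] [-3.14142578e+00 -1.06220629e-03  2.05161265e+00] [-0.52188469  0.84486101 -3.64121749] 60.0065141916275
hub_mouth 0.56 260 43 [ 583.4 -187.3  119. ]
keyway_side 0.57 287 53 [ 604.7 -183.7  119. ]
exp hub [260.66428891  51.02283208]
186 0
```

View pics/w4.png

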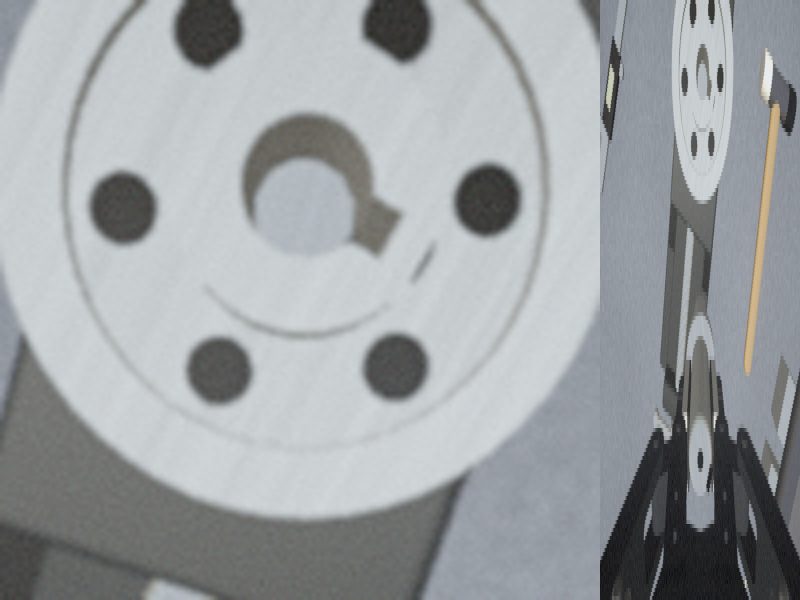

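The bore mouth is at crop (308,184) and its keyway points to the lower right, with outer-end corners at (402,212) and (377,256). I'll compute its angle and also measure the key angle on the held shaft.

```bash
python3 - <<'E'
from h import *
import pickle
P=pickle.load(open("P4","rb"));im=np.load("w4.npy")
W=lambda x,y,z=119:onz(P,186+x/4,y/4,z)
from scipy.optimize import least_squares
pts=np.array([W(*p)[:2] for p in[(243,185),(372,180),(308,112),(262,137),(354,137),(305,256),(265,238)]])
s=least_squares(lambda a:np.hypot(*(pts-a[:2]).T)-13,[586,-192],loss="soft_l1");print("bore",s.x,s.fun.round(1))
for p in[(402,212),(377,256),(389,234)]:
    d=W(*p)[:2]-s.x;print(p,np.hypot(*d),np.arctan2(d[1],d[0]))
# rim circle check z=103 r 64.5 
pts=np.array([W(*p,103)[:2] for p in[(305,521),(0,300),(155,472),(470,465)]])
s2=least_squares(lambda a:np.hypot(*(pts-a[:2]).T)-64.5,[586,-192]);print("rim",s2.x,s2.fun.round(1))
tcp=np.array([633.06,-288.09,238.82]);top=tcp+[0,0,38.6]
print("top exp",proj(P,top))
for a in(-.2,0,.1,.2,.4):print(a,proj(P,top+[12*np.cos(a),12*np.sin(a),0]))
u,v=proj(P,top).round().astype(int)
print(u-30,v-35);save("k.png",cv2.resize(im[v-35:v+35,u-40:u+40],(800,700))[:600])
E
```

```text
bore [ 586.22192075 -188.34305437] [-0.4 -0.8  0.1 -0.5 -0.7 -0.5 -0.5]
(402, 212) 18.649783672686713 0.235735034070537
(377, 256) 18.34587256063986 -0.2688742217688581
(389, 234) 17.82776449921285 -0.015963962760356262
rim [ 584.81084372 -188.83747821] [ 0.7  1.  -1.5  0.3]
top exp [257.52879271 293.56461233]
-0.2 [281.65993941 310.55037965]
0 [285.20780442 306.10898589]
0.1 [286.59256671 303.67434158]
0.2 [287.69655749 301.12655213]
0.4 [289.01271813 295.7885579 ]
228 259
```

View pics/k.png

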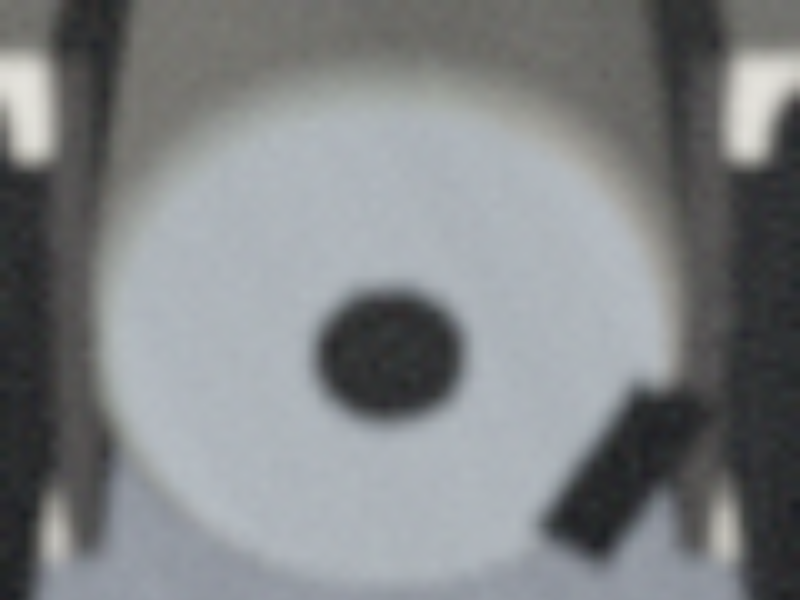

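The keyway angle is about -0.02 and the key is at about -0.04, so they are nearly in line. The bore is at about (586,-188.5). I'll go above it and lower gently.

Call:
apply_moves([
  {"x": -0.1,"y": 0.2,"z": 0,"spin": 0,"grip": -1},
  {"x": -0.2,"y": 0.4,"z": 0,"spin": 0,"grip": -1},
  {"x": -0.235,"y": 0.5,"z": 0,"spin": 0,"grip": -1},
  {"x": -0.235,"y": 0.5,"z": 0,"spin": 0,"grip": -1},
  {"x": -0.235,"y": 0.5,"z": -0.1,"spin": 0.005,"grip": -1},
  {"x": -0.235,"y": 0.5,"z": -0.2,"spin": 0.005,"grip": -1},
  {"x": -0.235,"y": 0.5,"z": -0.2,"spin": 0.005,"grip": -1},
  {"x": -0.235,"y": 0.5,"z": -0.23,"spin": 0.005,"grip": -1},
  {"x": -0.235,"y": 0.5,"z": -0.25,"spin": 0.005,"grip": -1},
  {"x": -0.235,"y": 0.5,"z": -0.25,"spin": 0.005,"grip": -1},
])

```text
t: 9.15
tcp_pos: [586.0, -189.2, 189.3]
tool_rot: [3.142, 0.0, 2.067]
force: [-0.9, -0.2, -4.6]
opening: 22.3
gripper_force: 60.0
```

Call:
apply_moves([
  {"x": 0,"y": 0,"z": -0.015,"spin": 0,"grip": -1},
  {"x": 0,"y": 0,"z": -0.03,"spin": 0,"grip": -1},
  {"x": 0,"y": 0,"z": -0.045,"spin": 0,"grip": -1},
  {"x": 0,"y": 0,"z": -0.045,"spin": 0,"grip": -1},
])

```text
t: 9.65
tcp_pos: [585.8, -188.6, 179.6]
tool_rot: [-3.141, -0.001, 2.068]
force: [-0.4, 2.2, -4.8]
opening: 22.9
gripper_force: 59.9
```

Call:
apply_moves([
  {"x": 0,"y": 0.002,"z": -0.015,"spin": 0,"grip": -1},
  {"x": 0,"y": 0.002,"z": -0.03,"spin": 0,"grip": -1},
  {"x": 0,"y": 0.002,"z": -0.045,"spin": 0,"grip": -1},
  {"x": 0,"y": 0.002,"z": -0.055,"spin": 0,"grip": -1},
  {"x": 0,"y": 0.002,"z": -0.055,"spin": 0,"grip": -1},
])

```text
t: 10.28
tcp_pos: [586.0, -188.4, 168.9]
tool_rot: [3.141, -0.001, 2.068]
force: [1.1, 3.0, -3.9]
opening: 22.6
gripper_force: 60.1
```

Call:
apply_moves([
  {"x": 0,"y": 0.003,"z": -0.01,"spin": 0,"grip": -1},
  {"x": 0,"y": 0.003,"z": -0.02,"spin": 0,"grip": -1},
  {"x": 0,"y": 0.003,"z": -0.03,"spin": 0,"grip": -1},
  {"x": 0,"y": 0.003,"z": -0.03,"spin": 0,"grip": -1},
])

```text
t: 10.78
tcp_pos: [586.1, -188.0, 163.1]
tool_rot: [3.141, 0.0, 2.067]
force: [0.6, 2.5, -3.3]
opening: 22.3
gripper_force: 60.1
```

The key is in the keyway, about 7 mm below the face with no upward force. I'll push on to the spring.

Call:
apply_moves([
  {"x": 0,"y": 0.003,"z": -0.02,"spin": 0,"grip": -1},
  {"x": 0,"y": 0.003,"z": -0.04,"spin": 0,"grip": -1},
  {"x": 0,"y": 0.003,"z": -0.055,"spin": 0,"grip": -1},
  {"x": 0,"y": 0.003,"z": -0.07,"spin": 0,"grip": -1},
  {"x": 0,"y": 0.003,"z": -0.085,"spin": 0,"grip": -1},
  {"x": 0,"y": 0.003,"z": -0.085,"spin": 0,"grip": -1},
])

```text
t: 11.52
tcp_pos: [586.1, -187.8, 147.2]
tool_rot: [3.141, 0.001, 2.067]
force: [-1.5, 1.8, 3.9]
opening: 22.7
gripper_force: 61.2
```

Call:
apply_moves([
  {"x": 0,"y": 0,"z": -0.01,"spin": 0,"grip": -1},
  {"x": 0,"y": 0,"z": -0.018,"spin": 0,"grip": -1},
  {"x": 0,"y": 0,"z": -0.026,"spin": 0,"grip": -1},
  {"x": 0,"y": 0,"z": -0.026,"spin": 0,"grip": -1},
])

```text
t: 12.02
tcp_pos: [586.1, -187.9, 142.6]
tool_rot: [3.141, 0.001, 2.067]
force: [-3.2, 2.3, 8.8]
opening: 22.8
gripper_force: 61.5
```

Call:
apply_moves([
  {"x": 0,"y": 0,"z": -0.005,"spin": 0,"grip": -1},
  {"x": 0,"y": 0,"z": -0.01,"spin": 0,"grip": -1},
  {"x": 0,"y": 0,"z": -0.01,"spin": 0,"grip": -1},
])

```text
t: 12.4
tcp_pos: [586.2, -187.9, 142.4]
tool_rot: [3.14, 0.002, 2.067]
force: [-6.8, 4.0, 20.7]
opening: 22.8
gripper_force: 62.6
```

Call:
apply_moves([
  {"x": -0.002,"y": 0.002,"z": -0.003,"spin": 0,"grip": -1},
  {"x": -0.002,"y": 0.002,"z": -0.003,"spin": 0,"grip": -1},
  {"x": -0.002,"y": 0.002,"z": -0.003,"spin": 0,"grip": -1},
  {"x": -0.002,"y": 0.002,"z": -0.003,"spin": 0,"grip": -1},
])

```text
t: 12.9
tcp_pos: [586.2, -187.9, 142.4]
tool_rot: [3.14, 0.004, 2.067]
force: [-8.5, 2.6, 22.7]
opening: 22.5
gripper_force: 62.8
```

```bash
python3 - <<'E'
from h import *
S,Q=snap("side")
save("s.png",cv2.resize(S[80:180,210:320],(660,600),interpolation=cv2.INTER_CUBIC))
E
```

```text
(no output)
```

View pics/s.png

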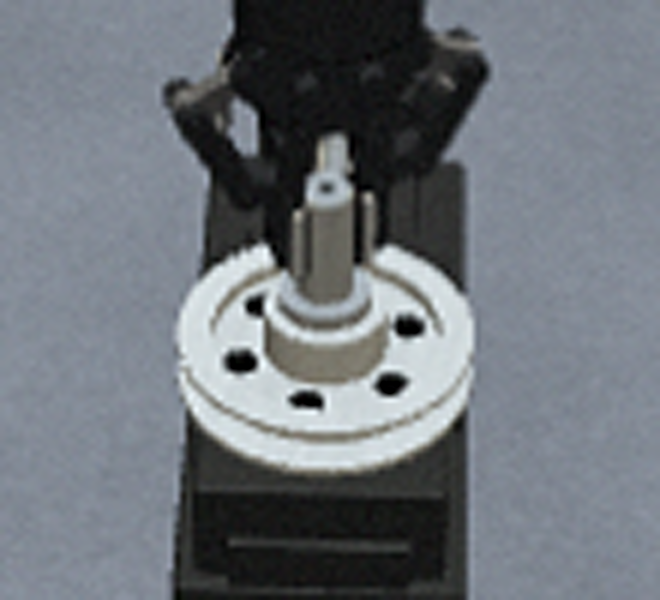

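The collar (325,300) sits flat on the hub (325,330), with the shaft upright and still gripped. I'm handing it in.

```bash
python3 -c "
from cell import ctrl
print(ctrl.close_job())"
```

```text
the job is handed in; nothing more can be done
None
```

I handed in the job with the keyed shaft in the pulley bore, its key in the keyway and its collar down on the hub, still gripped at about 63 N and pushed down with about 23 N; the hand-in returned no verdict.

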